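Put bushes away in a stock drawer opened through its release hole

TASK

The electronic lock of the stock drawer is dead, so take the wooden dowel from its stand and push the spring bolt down through the yellow-rimmed release hole to free the drawer, and when you are done with the dowel stand it back in its stand. Pull the drawer right out by its handle, put every suspension bush from the mat into the drawer box of its own colour, then push the drawer fully home until the bolt snaps back up. Leave the tin, the carton and the bearing where they are.

Things in the scene. Friction and masses are not known exactly. Their poses are not given: they have to be found in the camera images.
- cabinet: Grey steel counter-top stock drawer unit, 345 wide x 270 deep x 74 mm high, fixed to the counter. Origin: middle of the lower edge of its front face; x points to its back, y to its left as the robot looks at it, z up. Its one drawer slides out towards its -x (towards the robot). Its top is 14 mm thick.
- release_hole (a point): Centre of the square release hole (20 x 20 mm, yellow rim) in the top of the unit, at the top surface (74 mm above the counter), 32 mm behind the front face and 136.5 mm to the unit's -y side. It goes straight down through the 14 mm top. Inside it, 8 mm below the top surface, is the flat head of the drawer's spring bolt.
- bolt (a joint): How far the drawer's spring bolt (brass, 14 x 14 mm) is pushed down, m: 0 up, 0.014 at its stop. Up, it stands 6 mm into the hole from below and holds the shut drawer; pushed down by 6 mm or more (about 6 N, so the dowel's end 15 to 20 mm below the top surface) it lets the drawer go. Its head is bevelled, so that pushing the drawer shut rides it down and it snaps up by itself, but only in the last 3 mm of the drawer's travel.
- drawer (a joint): How far the drawer is out, m: 0 at its inner stop, 0.16 fully out. Latched it rests at about 0.003. A sprung plunger (7 N at shut, acting over the first 30 mm) throws it out some 35 to 60 mm when the bolt is released; it stays where it is left. Friction about 1.5 N; shutting it takes up to about 10 N.
- drawer_handle (a point): Middle of the drawer's steel bar handle, which moves with the drawer: a round bar of 10 mm diameter and 110 mm long, along the unit's y, level, 35 mm out from the drawer front (30 mm clear behind it), 50 mm above the counter.
- dowel: Round beech dowel with a red top end, 14 mm in diameter, 140 mm long. Origin: centre of its lower end; z along it to the red end. It starts upright in the stand, its top 145 mm above the counter.
- stand: Black block, 70 x 70 x 45 mm, fixed, with an upright round hole for the dowel in the middle of its top: 17 mm in diameter, chamfered 4 mm at the mouth, 40 mm deep (floor 5 mm above the counter). Origin: centre of its underside, on the hole's axis.
- mat: Dark grey rubber counter mat, 260 x 180 x 3 mm, fixed, on which the bushes stand at the start. Origin: centre of its underside.
- box_red: Loose open red plastic box in the drawer, 140 (along the unit's x) x 88 (along y) x 36 mm high, walls and floor 2.5 mm, mass 0.12 kg. Three such boxes (red, blue, yellow) stand side by side in the drawer, in an order that varies; they travel with the drawer, whose floor is 13 mm above the counter. With the drawer fully out they are entirely clear of the unit's top. Origin: centre of its underside, x along its length.
- box_blue: Loose open blue plastic box in the drawer, 140 (along the unit's x) x 88 (along y) x 36 mm high, walls and floor 2.5 mm, mass 0.12 kg. Three such boxes (red, blue, yellow) stand side by side in the drawer, in an order that varies; they travel with the drawer, whose floor is 13 mm above the counter. With the drawer fully out they are entirely clear of the unit's top. Origin: centre of its underside, x along its length.
- box_yellow: Loose open yellow plastic box in the drawer, 140 (along the unit's x) x 88 (along y) x 36 mm high, walls and floor 2.5 mm, mass 0.12 kg. Three such boxes (red, blue, yellow) stand side by side in the drawer, in an order that varies; they travel with the drawer, whose floor is 13 mm above the counter. With the drawer fully out they are entirely clear of the unit's top. Origin: centre of its underside, x along its length.
- bush_red1: A red polyurethane suspension bush, standing on the mat, 0.05 kg: flange of 34 mm diameter and 5 mm thick at the bottom, above it a body of 28 mm diameter up to 34 mm, on top the end of a steel sleeve, 15 mm in diameter, up to 36 mm. Origin: centre of the flange's underside; z along its axis. May be absent.
- bush_blue1: A blue polyurethane suspension bush, standing on the mat, 0.05 kg: flange of 34 mm diameter and 5 mm thick at the bottom, above it a body of 28 mm diameter up to 34 mm, on top the end of a steel sleeve, 15 mm in diameter, up to 36 mm. Origin: centre of the flange's underside; z along its axis. May be absent.
- bush_yellow1: A yellow polyurethane suspension bush, standing on the mat, 0.05 kg: flange of 34 mm diameter and 5 mm thick at the bottom, above it a body of 28 mm diameter up to 34 mm, on top the end of a steel sleeve, 15 mm in diameter, up to 36 mm. Origin: centre of the flange's underside; z along its axis. May be absent.
- bush_red2: A red polyurethane suspension bush, standing on the mat, 0.05 kg: flange of 34 mm diameter and 5 mm thick at the bottom, above it a body of 28 mm diameter up to 34 mm, on top the end of a steel sleeve, 15 mm in diameter, up to 36 mm. Origin: centre of the flange's underside; z along its axis. May be absent.
- bush_blue2: A blue polyurethane suspension bush, standing on the mat, 0.05 kg: flange of 34 mm diameter and 5 mm thick at the bottom, above it a body of 28 mm diameter up to 34 mm, on top the end of a steel sleeve, 15 mm in diameter, up to 36 mm. Origin: centre of the flange's underside; z along its axis. May be absent.
- bush_yellow2: A yellow polyurethane suspension bush, standing on the mat, 0.05 kg: flange of 34 mm diameter and 5 mm thick at the bottom, above it a body of 28 mm diameter up to 34 mm, on top the end of a steel sleeve, 15 mm in diameter, up to 36 mm. Origin: centre of the flange's underside; z along its axis. May be absent.
- tin: Bystander: blue tin, 68 mm in diameter, 120 mm high, standing. Origin: centre of its underside.
- carton: Bystander: white and red carton, 90 x 60 x 60 mm. Origin: centre of its underside.
- bearing: Bystander: steel bearing ring, 80 mm in diameter, 22 mm high, lying flat. Origin: centre of its underside.

How it is judged:
By the outcome, as a careful person would: the job done as asked, in the order asked, and still so for the second after the job is handed in, with the robot touching nothing.
Of bush_red1, bush_blue1, bush_yellow1, bush_red2, bush_blue2, bush_yellow2 only 3 to 5 are there at a start; the rules pass over those that are not, and their reading is None.
At some moment in a run one of bush_red1, bush_blue1, bush_yellow1, bush_red2, bush_blue2, bush_yellow2 may be knocked a few centimetres aside while the robot is not near it.
It also fails if it takes over 210 s, if anything falls off the work surface, if the arm or the gripper's body presses on something with over 40 N, if the wrist force passes 120 N, or if a joint passes its speed limit or range.

ROBOT

A 7-joint arm with a two-finger parallel gripper is mounted at the origin on the work surface. World frame = base frame: x ahead of the robot, y to its left, z up, the work surface at z = 0. Lengths are in m, angles in rad, forces in N, time in s.
With the tool pointing down it reaches from about 0.425 to 0.925 m from the base axis. Payload 6.8 kg.
Tool frame: the origin (TCP) lies on the front face of the gripper's body, between the roots of the fingers; the fingertips stand 73 mm ahead of it and the grasp point (between the pads) lies 54 mm ahead of it (env.nose_length is the distance from the TCP to the fingertips, in m); z points along the fingers, y is the line along which they close (so a half turn about z gives the same grasp; the last joint's range is limited). The gripper opens to 85 mm and grips with 20 to 120 N. Pads are 22 mm wide; open, the fingers measure 114 mm over their backs; the gripper's body (76 mm by 85 mm) begins 54 mm behind the grasp point. The pads swing forward as they close: fully open they stand 13 mm farther back than shut.
Start: joints at [1.191, 0.477, 0.022, 1.555, -0.011, 1.109, -0.083], TCP at [0.181, -0.65, 0.304] pointing down, gripper open.
Joint ranges: [-2.96, 2.96], [-0.34, 2.1], [-1.41, 1.46], [0.24, 2.44], [-1.37, 4.51], [0.17, 1.92], [-2.96, 2.96]. Speed limits (rad/s): [2.39, 2.39, 3.14, 3.14, 3.14, 3.14, 3.14].

INTERFACE

Orientations are given as a unit quaternion [w, x, y, z].
In Python, from cell import env, kin, camera, calibration, job gives the robot as it stands. The module is installed in compiled form; this text tells all that it offers. Calls block until the motion is done:
- env.reach(position, orientation): joint-space move of the TCP to a pose.
- env.movel(position, velocity=0.15, rot=None, stop_force=None): straight line of the TCP; rot=None keeps the orientation; velocity is the mean speed in m/s. With stop_force (N) it stops when the force on the tool has changed by that much, and returns True; else False.
- env.goto_joints(angles): joint-space move.
- env.grip(opening, f_grip=None): finger opening in m; f_grip is the grip in N (None keeps the last); returns when the fingers have stopped.
- env.dwell(seconds).
- kin.inverse_kinematics(position, orientation): joint angles nearest the present ones, or None.
- env.get_state(): the state.
- camera(name): name is "scene" or "top" or "wrist"; returns (picture, depth): 480x640x3 uint8, blue, green, red; 480x640 float32, m along the optical axis (not along the pixel's ray), 0 where there is no reading.
- calibration(name): a dict with "fx", "fy", "cx", "cy" (pixels), "rvec" (rotation vector, rad) and "tvec" (3), from world to camera coordinates, as OpenCV has them. Camera axes: x right, y down, z forward; pixel columns grow to the right and rows downward; lengths in m; the calibration is good to about 2 mm. A picture is of the moment at which its call begins: read the wrist's pose just before it. calibration takes no time and is no camera call; for the wrist camera it gives the pose at the moment of the call.
A pose or a line that the arm cannot do raises env.PlanningError and nothing moves.
- job.job_done(): hands the job in; it is judged then, once.
The state is a dict: "time": time; "qpos": joint angles; "joint_velocities": joint speeds; "joint_torque": joint torques, N m; "tcp_pos": TCP position; "orientation": TCP orientation; "force": force on the tool from outside, world axes, zero at the start; "torque": the same for the moment, N m; "opening": finger opening in m; "gripper_force": force on a finger pad.
Only numpy, scipy, OpenCV 4.12 (cv2) and the standard library are available. Lean on these libraries where they do the work, as an engineer would, in place of code of your own. Each camera call takes 0.05 s, during which the arm holds its last target. There are 200 camera calls.

## Working session

There is one attempt and no reset: what is moved stays moved. The work goes in short steps, each a Python script; the robot and the scene stay as the last script left them, time stands still between calls to the robot, and variables do not carry over. Pictures are saved under pics/ and viewed, at most 14 in all, crops included, and the job is handed in when it is done.

```bash
mkdir -p pics; ls; python3 - <<'E'
from cell import env,kin,camera,calibration,job
import cv2,numpy as np
s=env.get_state();print(s['time'],s['tcp_pos'],s['orientation'])
for n in ('scene','top'):
    p,d=camera(n);cv2.imwrite(f'pics/{n}0.png',p);np.save(f'pics/{n}0.npy',d)
    c=calibration(n);R=cv2.Rodrigues(np.array(c['rvec'],float))[0];print(n,c['fx'],c['cx'],c['cy'],'pos',-R.T@np.array(c['tvec']).ravel());print(R.round(3))
E
```

```text
pics
0.0 [ 0.18105039 -0.64977077  0.30292633] [-9.09056566e-04  9.90779135e-01  1.35483722e-01 -2.02131551e-04]
scene 515.5444987459896 326.80145445320073 236.42905760629455 pos [ 1.30029841 -0.46853452  0.75245129]
[[ 0.495  0.869  0.021]
 [ 0.54  -0.289 -0.79 ]
 [-0.68   0.403 -0.612]]
top 518.0423044174335 314.8410045782873 247.08915816201457 pos [ 0.26367411 -0.04348246  1.41865043]
[[-0.044 -0.999 -0.007]
 [-0.975  0.045 -0.216]
 [ 0.216 -0.003 -0.976]]
```

View pics/top0.png

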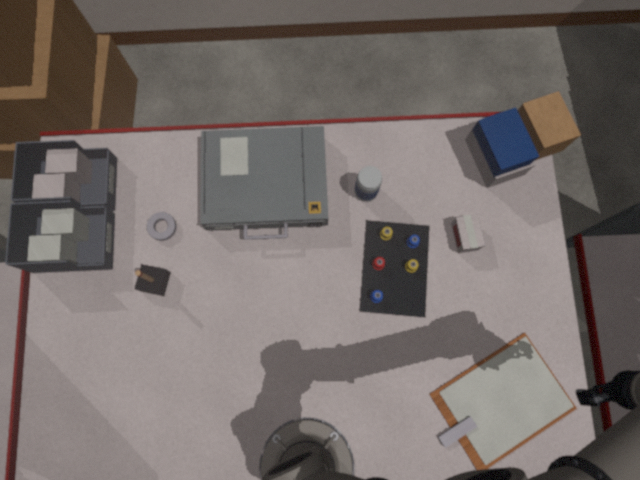

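View pics/scene0.png

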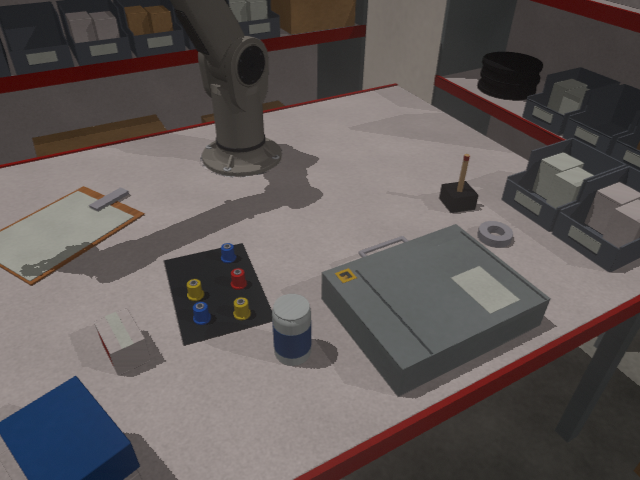

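The top view shows the stand at about (152,280) with the dowel's red end at (140,272). The release hole is at (315,207) and the handle at (264,236). Five bushes stand on the mat: yellow (386,232), blue (414,241), red (379,263), yellow (411,265) and blue (377,296). The scene view shows the same things.

```bash
cat > h.py <<'E'
from cell import env,kin,camera,calibration,job
import cv2,numpy as np
def cal(n):
    c=calibration(n);R=cv2.Rodrigues(np.array(c['rvec'],float))[0];t=np.array(c['tvec'],float).ravel();return c,R,t
def ray(c,uv,z):
    c,R,t=c;uv=np.atleast_2d(np.asarray(uv,float))
    d=np.c_[(uv[:,0]-c['cx'])/c['fx'],(uv[:,1]-c['cy'])/c['fy'],np.ones(len(uv))]@R
    o=-R.T@t;return o+d*((z-o[2])/d[:,2])[:,None]
def cloud(c,depth):
    c,R,t=c;v,u=np.mgrid[:480,:640]
    X=np.dstack([(u-c['cx'])/c['fx']*depth,(v-c['cy'])/c['fy']*depth,depth])
    return (X-t)@R
def proj(c,P):
    c,R,t=c;q=R@np.asarray(P,float)+t;return np.array([q[0]/q[2]*c['fx']+c['cx'],q[1]/q[2]*c['fy']+c['cy']])
def hsvmask(p,col):
    h=cv2.cvtColor(p,cv2.COLOR_BGR2HSV);H,S,V=cv2.split(h);ok=(S>110)&(V>50)
    return ok&{'red':(H<8)|(H>170),'blue':(H>100)&(H<135),'yellow':(H>17)&(H<35)}[col]
def blobs(m,amin=8):
    n,l,st,ce=cv2.connectedComponentsWithStats(m.astype(np.uint8));return [(ce[i],st[i,4],l==i) for i in range(1,n) if st[i,4]>=amin]
def down(yaw): return [0,np.cos(yaw/2),np.sin(yaw/2),0]
def look(n):
    c=cal(n);p,d=camera(n);return c,p,d
E
python3 - <<'E'
from h import *
for n in ('top','scene'):
    c=cal(n);p=cv2.imread(f'pics/{n}0.png');d=np.load(f'pics/{n}0.npy');W=cloud(c,d);z=W[...,2];ok=d>0
    reg=ok&(W[...,0]>.3)&(W[...,0]<1.05)&(abs(W[...,1])<.6)
    print(n)
    for a,b,nm in((.064,.084,'cab'),(.038,.052,'z45')):
        for ce,ar,m in blobs(reg&(z>a)&(z<b),60):
            q=W[m][:,:2].astype(np.float32);print(nm,ar,cv2.minAreaRect(q),z[m].mean().round(4))
    for col in('red','blue','yellow'):
        for ce,ar,m in blobs(hsvmask(p,col)&reg):
            print(col,ce.round(1),ar,'z',np.median(z[m]).round(4),np.percentile(z[m],95).round(3),'xy',ray(c,ce,.025)[0,:2].round(4),'at.074',ray(c,ce,.074)[0,:2].round(4),'.145',ray(c,ce,.142)[0,:2].round(4))
E
```

```text
top
cab 11711 ((0.7739651203155518, 0.08732804656028748), (0.346189945936203, 0.2750692367553711), 89.96041870117188) 0.0739
cab 65 ((0.8239255547523499, -0.5137199759483337), (0.10834326595067978, 0.007675523404031992), 15.878461837768555) 0.0701
cab 180 ((0.8334984183311462, 0.5572742223739624), (0.08299413323402405, 0.08372465521097183), 0.09985456615686417) 0.0722
cab 89 ((0.7405675053596497, -0.5612592101097107), (0.07019920647144318, 0.03732821345329285), 73.79299926757812) 0.0756
cab 64 ((0.7139844298362732, -0.1912071257829666), (0.0657946988940239, 0.02602498233318329), 68.93449401855469) 0.0734
cab 231 ((0.6678977012634277, 0.5598741769790649), (0.07980992645025253, 0.09296930581331253), 89.85970306396484) 0.072
cab 63 ((0.5408157706260681, 0.5595797300338745), (0.006895225495100021, 0.07654239982366562), 2.131943464279175) 0.071
z45 130 ((0.8012867569923401, -0.5231830477714539), (0.16185176372528076, 0.02899591438472271), 26.974102020263672) 0.0448
z45 126 ((0.7900987863540649, 0.5190386176109314), (0.011500165797770023, 0.16504430770874023), 87.40563201904297) 0.0452
z45
[... 3769 characters left out ...]
99 ] at.074 [ 0.633  -0.4969] .145 [ 0.6999 -0.4941]
blue [227.6 254. ] 211 z 0.021 0.036 xy [ 0.4439 -0.2132] at.074 [ 0.5016 -0.2304] .145 [ 0.5816 -0.2543]
blue [200.9 314.1] 291 z 0.0216 0.037 xy [ 0.5894 -0.3232] at.074 [ 0.6373 -0.333 ] .145 [ 0.7037 -0.3466]
blue [ 78.8 436.9] 7550 z 0.1408 0.143 xy [ 0.746  -0.5682] at.074 [ 0.7833 -0.5615] .145 [ 0.8352 -0.5521]
yellow [345.4 275.4] 149 z 0.0729 0.075 xy [ 0.6267 -0.0218] at.074 [ 0.672  -0.0519] .145 [ 0.735  -0.0937]
yellow [194.5 290.7] 277 z 0.0209 0.036 xy [ 0.5214 -0.3134] at.074 [ 0.5739 -0.3238] .145 [ 0.6467 -0.3383]
yellow [241.2 309.5] 291 z 0.0194 0.037 xy [ 0.6146 -0.251 ] at.074 [ 0.6608 -0.2656] .145 [ 0.7249 -0.286 ]
```

```bash
python3 - <<'E'
from h import *
env.reach([.5,.4,.34],down(0.))
s=env.get_state();print(s['time'],s['tcp_pos'],s['qpos'].round(2) if hasattr(s['qpos'],'round') else s['qpos'])
c,p,d=look('wrist');cv2.imwrite('pics/w1.png',p);np.save('pics/w1.npy',d)
c0,R,t=c;print(-R.T@t,R.round(3),c0)
np.savez('pics/w1c.npz',R=R,t=t)
W=cloud(c,d);z=W[...,2];ok=d>0
for a,b in((.04,.05),(.125,.15)):
    for ce,ar,m in blobs(ok&(z>a)&(z<b),60): print(a,ar,ce,cv2.minAreaRect(W[m][:,:2].astype(np.float32)),z[m].mean())
for ce,ar,m in blobs(hsvmask(p,'red'),20): print('red',ce,ar,ray(c,ce,.145),W[m].mean(0))
E
```

```text
3.9083 [0.500593   0.39939429 0.33983149] [-0.06  0.61 -1.08  1.55  0.55  1.31 -2.77]
[0.58055219 0.39862646 0.40925113] [[-0.001 -1.     0.   ]
 [-0.951  0.001  0.31 ]
 [-0.31   0.    -0.951]] {'fx': 390.00713747974584, 'fy': 390.00713747974584, 'cx': 308.5179220639757, 'cy': 244.63495093025165, 'rvec': array([-2.05004736,  2.05290185,  0.32540684]), 'tvec': array([0.39926704, 0.42479429, 0.56882865])}
0.04 509 [77.25736739 38.72298625] ((0.6352983117103577, 0.6001622080802917), (0.035580310970544815, 0.07128357142210007), 45.60853958129883) 0.04514290712803662
0.04 619 [171.96768982  81.14378029] ((0.6058419942855835, 0.516814112663269), (0.0036930658388882875, 0.13386496901512146), 89.24040222167969) 0.045187593474773385
0.04 719 [531.16133519  44.34909597] ((0.6371183395385742, 0.19931064546108246), (0.134223073720932, 0.037223998457193375), 69.55684661865234) 0.04498883854275657
0.04 544 [ 60.45772059 110.85477941] ((0.5853164792060852, 0.6178073287010193), (0.003567182458937168, 0.0669495165348053), 88.97673797607422) 0.04503145478243455
0.04 92 [ 61.77173913 161.31521739] ((0.5426413416862488, 0.6242956519126892), (0.062429267913103104, 0.0003587898681871593), 89.96697235107422) 0.04405281416910007
0.04 79 [131.75949367 161.08860759] ((0.5426569581031799, 0.5621387362480164), (0.0003253993927501142, 0.06554429978132248), 0.005358649883419275) 0.04294640635457653
0.04 4541 [308.91807972 202.66769434] ((0.4993208050727844, 0.39827147126197815), (0.07009892910718918, 0.07064163684844971), 75.49234008789062) 0.044325068490812816
0.125 311 [ 25.10610932 176.42765273] ((0.5408821105957031, 0.6021782755851746), (0.03558995574712753, 0.004071256145834923), 89.72369384765625) 0.1292334581613174
0.125 412 [309.05339806 234.34223301] ((0.4995988607406616, 0.3981582224369049), (0.014345397241413593, 0.0140292439609766), 11.996764183044434) 0.14177240262594018
```

View pics/w1.png

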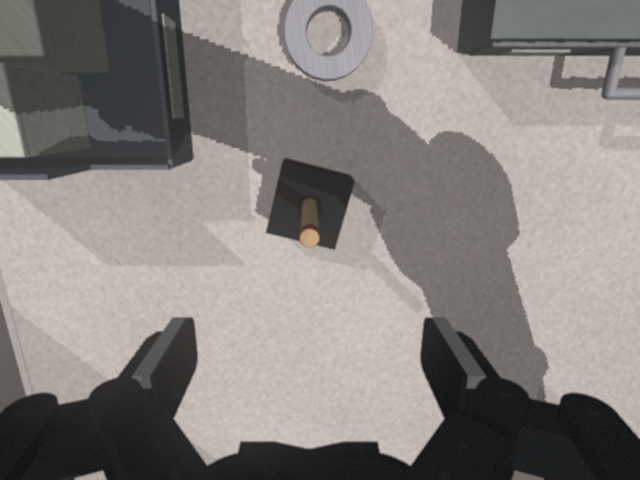

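Wrist view: the stand is centred near (309,203) and the dowel's top is at (309,236). That gives (0.4996, 0.398), which agrees with the top camera.

```bash
python3 - <<'E'
from h import *
x,y=.4996,.3985
env.grip(.05)
env.movel([x,y,.21],.25)
env.movel([x,y,.154],.1)
env.grip(.0,f_grip=70)
s=env.get_state();print(s['time'],s['tcp_pos'],s['opening'],s['force'],s['gripper_force'])
env.movel([x,y,.30],.15)
env.movel([.60,-.05,.30],.3)
s=env.get_state();print(s['time'],s['tcp_pos'],s['force'])
c,p,d=look('wrist');cv2.imwrite('pics/w2.png',p)
W=cloud(c,d)
for ce,ar,m in blobs(hsvmask(p,'yellow'),60):
    r=cv2.minAreaRect(np.argwhere(m)[:,::-1].astype(np.float32)); print('hole',ce,ar,r,ray(c,r[0],.074),ray(c,ce,.074),np.median(W[m],0))
E
```

```text
6.2 [0.49984194 0.39889742 0.15474372] 0.012260526504115361 [0.10710743 0.15060377 3.6392466 ] 68.08753967285156
9.0083 [ 0.59967231 -0.04804417  0.3002276 ] [ 0.95485041  1.43497536 -0.35016095]
hole [312.39209332 131.44977317] 1543 ((312.4999694824219, 131.0), (42.99999237060547, 43.99999237060547), -0.0) [[ 0.67044576 -0.05126702  0.074     ]] [[ 0.67013086 -0.05119027  0.074     ]] [ 0.66909708 -0.05100681  0.07393513]
hole [523.40219092 204.27856025] 1278 ((526.660400390625, 204.68865966796875), (52.19700622558594, 36.94998550415039), 15.945395469665527) [[ 0.61629955 -0.2167364   0.074     ]] [[ 0.61661416 -0.21416908  0.074     ]] [ 0.60729954 -0.2390851   0.02679419]
hole [570.68217054 297.79844961] 1290 ((573.800048828125, 299.1000061035156), (54.07913589477539, 34.35762023925781), 29.744882583618164) [[ 0.53624704 -0.27015491  0.074     ]] [[ 0.53743411 -0.26730206  0.074     ]] [ 0.51502064 -0.30218113  0.02329784]
```

View pics/w2.png

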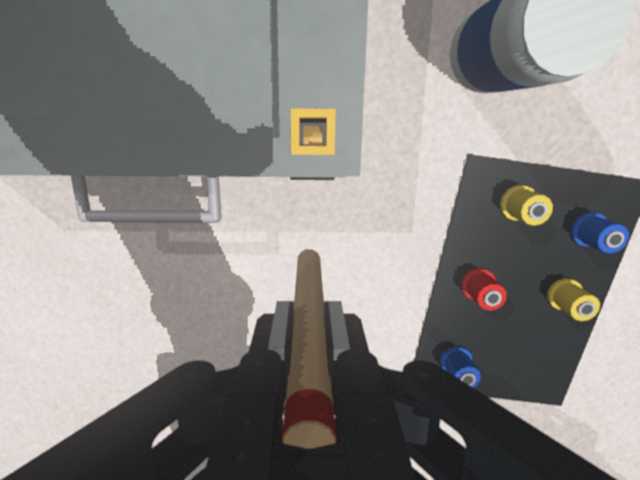

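The wrist view shows the hole at (312,131) and the dowel hanging straight, with its tip near (309,256). The tin and all five bushes are still in place.

```bash
python3 - <<'E'
from h import *
s=env.get_state();print(s['tcp_pos'],ray(cal('wrist'),[[309,256]],.15))
L=.1497;x,y=.6708,-.0508
env.movel([x,y,L+.085],.15);env.dwell(.3)
s=env.get_state();f0=np.array(s['force']);print(s['time'],s['tcp_pos'],f0)
hit=env.movel([x,y,L+.068],.04,stop_force=5)
s=env.get_state();print(hit,s['tcp_pos'],np.array(s['force'])-f0)
E
```

```text
[ 0.5997085  -0.04807222  0.30023741] [[ 0.60105366 -0.0489283   0.15      ]]
10.15 [ 0.67068571 -0.05094271  0.23538944] [ 0.00356099 -0.05629672 -0.5215265 ]
False [ 0.67075896 -0.05070931  0.21742645] [-0.05738479  0.57915826  1.05578358]
```

```bash
python3 - <<'E'
from h import *
L=.1497;x,y=.6708,-.0508
hit=env.movel([x,y,L+.056],.04,stop_force=30)
s=env.get_state();print(hit,s['tcp_pos'],s['force'])
env.dwell(.3)
s=env.get_state();print(s['time'],s['tcp_pos'],s['force'])
c,p,d=look('top');cv2.imwrite('pics/t2.png',p[180:340,180:480])
W=cloud(c,d);z=W[...,2]
m=(W[...,0]>.45)&(W[...,0]<.66)&(W[...,1]>-.03)&(W[...,1]<.2)&(z>.03)&(z<.07)
for ce,ar,mm in blobs(m,15): print(ar,cv2.minAreaRect(W[mm][:,:2].astype(np.float32)),z[mm].mean())
E
```

```text
False [ 0.67083734 -0.05087031  0.20543894] [ 0.33613495  0.1806834  -0.26800198]
11.475 [ 0.67085589 -0.05084658  0.20567945] [-0.50740296  0.2889106   0.00358839]
975 ((0.606465756893158, 0.08513359725475311), (0.0726209208369255, 0.2286301553249359), 0.12059099227190018) 0.05362565602257724
```

View pics/t2.png

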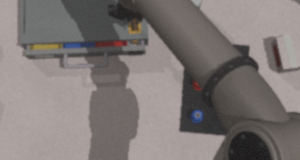

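The drawer sprang out. The boxes run yellow, blue, red from left to right. Next the dowel goes back to its stand.

```bash
python3 - <<'E'
from h import *
x,y=.4998,.3987
env.movel([.6708,-.0508,.30],.2)
env.movel([x,y,.30],.3)
env.movel([x,y,.205],.2);env.dwell(.3)
s=env.get_state();f0=np.array(s['force']);print(s['time'],s['tcp_pos'],f0)
hit=env.movel([x,y,.156],.06,stop_force=12)
s=env.get_state();print(hit,s['tcp_pos'],np.array(s['force'])-f0)
E
```

```text
14.825 [0.5000978  0.39904547 0.20612674] [ 0.14993833  0.04098049 -0.33667589]
False [0.49990164 0.39897917 0.15636289] [-0.08234462  0.8526161  -0.66369139]
```

```bash
python3 - <<'E'
from h import *
x,y=.4998,.3987
env.grip(.05);env.movel([x,y,.25],.2)
c,p,d=look('wrist');W=cloud(c,d)
m=(d>0)&(W[...,2]>.12)&(W[...,2]<.15)&(abs(W[...,0]-.5)<.05)&(abs(W[...,1]-.4)<.05)
print('dowel',W[m].mean(0),W[m][:,2].max())
env.movel([.48,.0865,.28],.3);env.dwell(.2)
c,p,d=look('wrist');cv2.imwrite('pics/w3.png',p);W=cloud(c,d);z=W[...,2]
m=(d>0)&(W[...,0]>.45)&(W[...,0]<.66)&(W[...,1]>.02)&(W[...,1]<.15)&(z>.045)&(z<.06)
for ce,ar,mm in blobs(m,30): print(ar,ce,cv2.minAreaRect(W[mm][:,:2].astype(np.float32)),z[mm].max(),W[mm].min(0),W[mm].max(0))
q0=np.array(env.get_state()['qpos']);print(env.get_state()['time'],q0.round(2))
for yw in(np.pi/2,-np.pi/2):
    for xx in(.55,.444):
        q=kin.inverse_kinematics([xx,.0865,.104],down(yw));print(yw,xx,None if q is None else np.array(q).round(2))
E
```

```text
dowel [0.50216856 0.39838755 0.13953881] 0.14617142546602166
9449 [311.61667901  49.16922426] ((0.6033324003219604, 0.08509427309036255), (0.1299709677696228, 0.06504567712545395), 89.7450180053711) 0.05998940987256092 [0.5706226  0.0200687  0.04500155] [0.63573903 0.14996531 0.05998941]
18.3583 [ 0.63  0.41 -1.15  1.96  0.44  1.04 -2.28]
1.5707963267948966 0.55 [ 0.57  0.92 -1.19  1.93  1.01  1.06 -1.08]
1.5707963267948966 0.444 [ 0.61  0.8  -1.21  2.17  1.    0.92 -1.22]
-1.5707963267948966 0.55 [-0.69  0.63  0.56  2.01 -0.54  0.65 -2.92]
-1.5707963267948966 0.444 [-0.78  0.5   0.55  2.25 -0.54  0.51 -2.94]
```

View pics/w3.png

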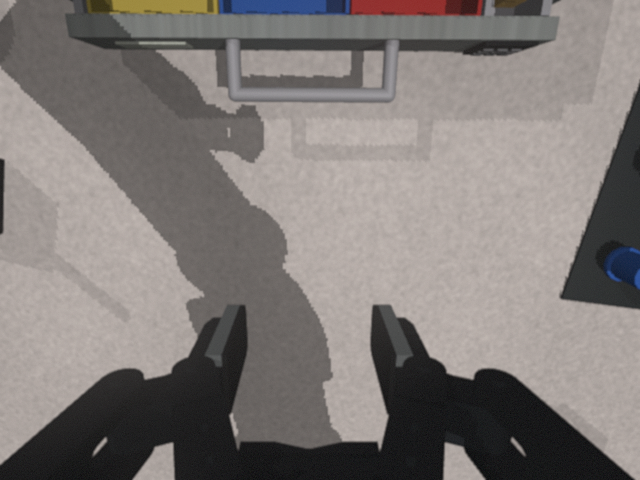

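The handle bar runs along row 95, columns 230 to 396. The box order is confirmed as yellow, blue, red.

```bash
python3 - <<'E'
from h import *
h=ray(cal('wrist'),[[311.5,95],[311.5,101]],.05);print(h)
xh,yh=h[0,:2]
assert abs(xh-.575)<.006 and abs(yh-.086)<.01
Q=down(np.pi/2)
env.reach([xh,yh,.20],Q);env.grip(.027)
env.dwell(.2);s=env.get_state();print(s['time'],s['tcp_pos'],s['opening'],s['force'])
hit=env.movel([xh,yh,.106],.12,stop_force=10)
s=env.get_state();print(hit,s['tcp_pos'],s['force'])
if not hit:
    env.grip(0,f_grip=40);s=env.get_state();print(s['opening'],s['force'])
E
```

```text
[[0.57529775 0.08515864 0.05      ]
 [0.5712543  0.08514135 0.05      ]]
20.1 [0.57530823 0.08511648 0.20005511] 0.027313326969061483 [-0.37954992 -0.81889089  0.55036072]
False [0.57568744 0.08550437 0.1066795 ] [-0.45936752  0.17379929  0.45649098]
0.008431516608402507 [-2.13119786 -1.3283314   5.50263088]
```

```bash
python3 - <<'E'
from h import *
s=env.get_state();p=s['tcp_pos']
for xt in(.441,.444,.448):
    try: hit=env.movel([xt,p[1],p[2]],.12,stop_force=20);break
    except env.PlanningError as e: print(xt,e)
s=env.get_state();print(xt,hit,s['tcp_pos'],s['force'],s['opening'])
env.grip(.03);s=env.get_state();print(s['time'],s['tcp_pos'],s['force'],s['opening'])
env.movel([s['tcp_pos'][0],p[1],.26],.2)
E
```

```text
0.441 True [0.44278208 0.08575829 0.10693932] [ 1.18222058 -0.11898361  0.55216713] 0.008389314858418343
22.75 [0.44273539 0.08597997 0.10690745] [-0.7832423  -0.52091229 -0.19163927] 0.03000632911130068
```

```bash
cat >> h.py <<'E'
def bushes(c,p,d):
    W=cloud(c,d);z=W[...,2];out=[]
    for col in('red','blue','yellow'):
        for ce,ar,m in blobs(hsvmask(p,col),60):
            q=W[m];md=np.median(q,0)
            if not(.36<md[0]<.70 and -.42<md[1]<-.10 and md[2]<.05): continue
            g=ray(c,ce,.03)[0]
            near=(d>0)&(np.hypot(W[...,0]-g[0],W[...,1]-g[1])<.026)&(z>.033)&(z<.043)
            if near.sum()<30: continue
            (x,y),r=cv2.minEnclosingCircle(W[near][:,:2].astype(np.float32))
            out.append((col,round(float(x),4),round(float(y),4),round(float(r),4),int(ar)))
    return out
E
python3 - <<'E'
from h import *
Q=down(np.pi/2)
env.reach([.52,-.25,.30],Q);env.dwell(.2)
s=env.get_state();print(s['time'],s['tcp_pos'],np.array(s['qpos']).round(2))
c,p,d=look('wrist');cv2.imwrite('pics/w4.png',p)
for b in bushes(c,p,d): print(b)
c,p,d=look('top');cv2.imwrite('pics/t4.png',p);W=cloud(c,d);z=W[...,2]
for col in('red','blue','yellow'):
    for ce,ar,m in blobs(hsvmask(p,col)&(W[...,0]>.45)&(W[...,0]<.66)&(W[...,1]>-.1)&(W[...,1]<.27),30):
        print('box',col,ar,cv2.minAreaRect(W[m][:,:2].astype(np.float32)),np.percentile(z[m],[5,50,95]).round(3),W[m].min(0)[:2].round(3),W[m].max(0)[:2].round(3))
for x,y in((.6,-.245),(.575,-.318),(.43,-.206),(.507,-.307),(.518,-.218),(.55,.0),(.55,.18)):
    q=kin.inverse_kinematics([x,y,.084],Q);print(x,y,None if q is None else np.array(q).round(2))
E
```

```text
25.175 [ 0.5202487  -0.24852004  0.30009321] [ 1.19  0.6  -1.2   1.75  0.6   1.22 -0.17]
('red', 0.5197, -0.2208, 0.0139, 879)
('blue', 0.4298, -0.2089, 0.014, 1013)
('blue', 0.5777, -0.3202, 0.0142, 931)
('yellow', 0.6033, -0.2473, 0.0141, 986)
('yellow', 0.509, -0.3104, 0.014, 914)
box red 1541 ((0.5679585933685303, 0.015877872705459595), (0.08643972873687744, 0.13740980625152588), 89.40618133544922) [0.011 0.016 0.046] [ 0.499 -0.027] [0.637 0.059]
box blue 1458 ((0.5688784122467041, 0.10586641728878021), (0.08568977564573288, 0.12983615696430206), 89.96092987060547) [0.01  0.016 0.039] [0.504 0.063] [0.634 0.149]
box yellow 1492 ((0.5668073892593384, 0.19557517766952515), (0.08704036474227905, 0.13529297709465027), 89.52498626708984) [0.011 0.016 0.044] [0.499 0.152] [0.634 0.239]
0.6 -0.245 [ 0.92  0.91 -0.93  1.72  0.87  0.98 -0.35]
0.575 -0.318 [ 1.03  0.92 -0.94  1.69  0.87  1.   -0.23]
0.43 -0.206 [ 1.08  0.72 -0.97  2.13  0.89  0.77 -0.47]
0.507 -0.307 [ 1.12  0.85 -0.95  1.86  0.88  0.92 -0.26]
0.518 -0.218 [ 0.99  0.82 -0.95  1.93  0.88  0.88 -0.43]
0.55 0.0 [ 0.58  0.79 -0.93  1.96  0.86  0.85 -0.83]
0.55 0.18 [ 0.22  0.8  -0.88  1.89  0.82  0.86 -1.09]
```

View pics/w4.png

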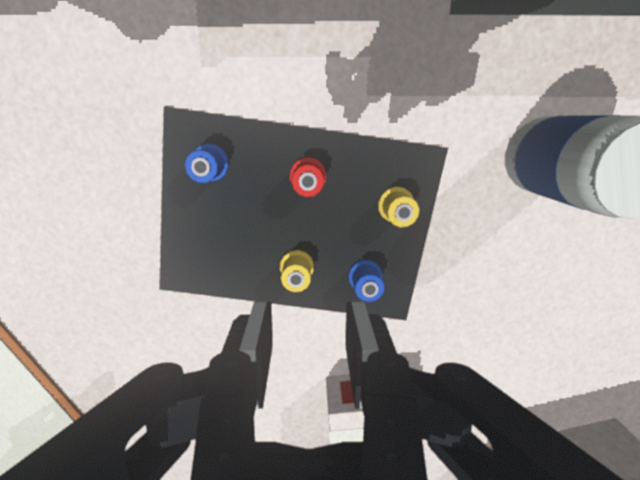

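View pics/t4.png

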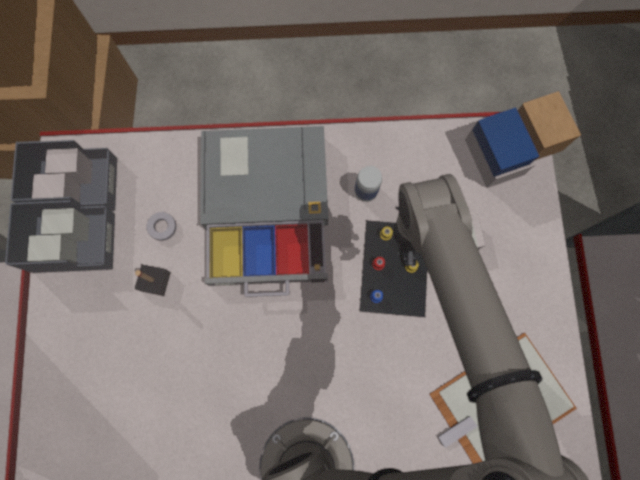

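Both views show five bushes on the mat: blue (203,166), red (308,179), yellow (402,210), yellow (296,275) and blue (369,286). The drawer is fully out with its boxes clear of the cabinet top. Next I place the first bush and check it.

```bash
cat >> h.py <<'E'
BOX={'red':(.568,.016),'blue':(.568,.106),'yellow':(.568,.196)}
HOV=[.51,-.235,.30]
def see():
    env.movel(HOV,.35);env.dwell(.25)
    return bushes(*look('wrist'))
def fetch(b,slot):
    col,x,y=b[:3]
    env.grip(.05)
    env.movel([x,y,.15],.3)
    if env.movel([x,y,.084],.12,stop_force=10): print('HIT',env.get_state()['tcp_pos']);env.movel([x,y,.2],.1);return False
    env.grip(0,f_grip=40);o=env.get_state()['opening']
    env.movel([x,y,.19],.2)
    s=slot;bx,by=BOX[col];X,Y=bx+s*.022,by+s*.018
    env.movel([X,Y,.19],.35)
    hit=env.movel([X,Y,.0985],.12,stop_force=10)
    st=env.get_state();print(col,'grip',round(o,4),'hit',hit,st['tcp_pos'].round(4),round(st['opening'],4),'t',st['time'])
    env.grip(.037)
    env.movel([X,Y,.19],.2)
    return True
E
python3 - <<'E'
from h import *
bs=see();print(bs)
b=[b for b in bs if b[0]=='blue'][0]
fetch(b,-1)
bs=see();print(bs)
c,p,d=look('top');cv2.imwrite('pics/t5.png',p[200:320,180:460].repeat(2,0).repeat(2,1))
E
```

```text
[('red', 0.5198, -0.2207, 0.014, 892), ('blue', 0.4298, -0.2088, 0.0141, 971), ('blue', 0.5775, -0.3203, 0.014, 949), ('yellow', 0.6034, -0.2473, 0.0139, 994), ('yellow', 0.5091, -0.3104, 0.014, 919)]
blue grip 0.0267 hit True [0.5453 0.0869 0.0975] 0.0267 t 30.4083
[('red', 0.5197, -0.2209, 0.014, 894), ('blue', 0.5774, -0.3207, 0.0141, 865), ('yellow', 0.6035, -0.2476, 0.0141, 1002), ('yellow', 0.5089, -0.3106, 0.0141, 917)]
```

View pics/t5.png

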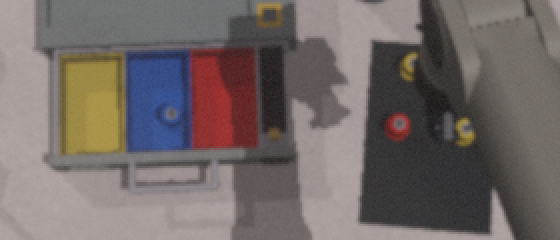

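The blue bush stands in the blue box at (171,113). I'll do the rest in a loop, looking again before each grasp.

```bash
python3 - <<'E'
from h import *
slots={'red':[-1,1],'blue':[1],'yellow':[-1,1]}
for k in range(6):
    bs=see();print(bs)
    if not bs: break
    if not fetch(bs[0],slots[bs[0][0]].pop(0)): break
c,p,d=look('top');cv2.imwrite('pics/t6.png',p[200:320,180:460].repeat(2,0).repeat(2,1))
c,p,d=look('scene');cv2.imwrite('pics/s6.png',p)
print(env.get_state()['time'])
E
```

```text
[('red', 0.5198, -0.2207, 0.0139, 894), ('blue', 0.5773, -0.3206, 0.014, 886), ('yellow', 0.6031, -0.2472, 0.014, 1002), ('yellow', 0.5088, -0.3102, 0.014, 917)]
red grip 0.0263 hit True [ 0.5454 -0.003   0.0976] 0.0267 t 37.5083
[('blue', 0.5775, -0.3204, 0.014, 874), ('yellow', 0.6033, -0.2477, 0.0144, 1016), ('yellow', 0.5087, -0.3105, 0.0142, 919)]
blue grip 0.0267 hit True [0.5893 0.1233 0.0975] 0.027 t 44.5083
[('yellow', 0.6035, -0.2473, 0.0139, 1014), ('yellow', 0.509, -0.3105, 0.0142, 921)]
yellow grip 0.0268 hit True [0.5455 0.1771 0.0975] 0.0267 t 51.8083
[('yellow', 0.5089, -0.3106, 0.0142, 931)]
yellow grip 0.0269 hit True [0.5892 0.2132 0.0976] 0.0268 t 59.475
[]
62.25
```

View pics/s6.png

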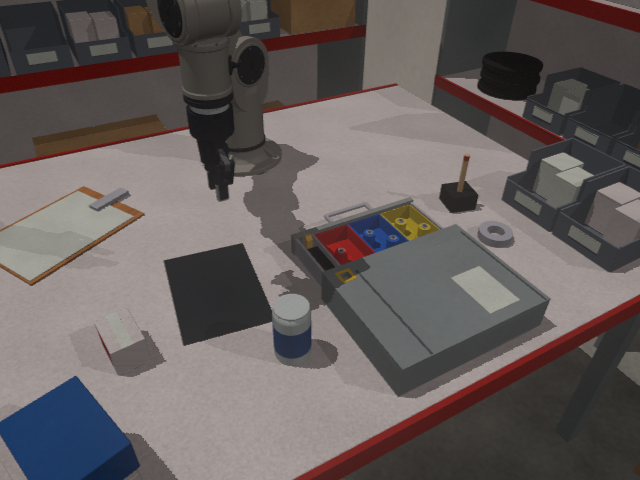

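View pics/t6.png

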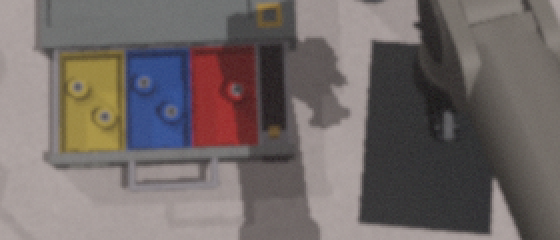

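All five bushes are in boxes of their own colour and the mat is empty. The dowel stands in its stand, and the tin, carton and bearing look unmoved. Next I grip the handle and push the drawer home.

```bash
python3 - <<'E'
from h import *
x,y=.4428,.0858
env.movel([x+.01,y,.26],.3);env.grip(.027)
env.movel([x,y,.20],.15);env.dwell(.2)
hit=env.movel([x,y,.1065],.12,stop_force=10);print(hit,env.get_state()['tcp_pos'])
if not hit:
    env.grip(0,f_grip=50);s=env.get_state();print(s['opening'],s['force'])
    env.movel([.56,y,.1065],.1)
    env.dwell(.2);print(env.get_state()['tcp_pos'],env.get_state()['force'])
    hit=env.movel([.608,y,.1065],.04,stop_force=30)
    s=env.get_state();print(hit,s['tcp_pos'],s['force'],s['time'])
    env.dwell(.3);s=env.get_state();print(s['tcp_pos'],s['force'])
E
```

```text
False [0.44315912 0.08607383 0.10697726]
0.008031924209550687 [4.22350187 0.14228828 4.32303426]
[0.56051734 0.08569578 0.10745337] [ 2.11295071 -2.26085859  8.51239608]
True [0.57507857 0.085899   0.1074055 ] [-1.63131425 -1.04670437  6.3862629 ] 67.9083
[0.57500884 0.0858625  0.10740729] [-0.08174519 -0.70963804  5.45080285]
```

```bash
python3 - <<'E'
from h import *
y=.0859
x=env.get_state()['tcp_pos'][0]
for k in range(4):
    x+=.003
    hit=env.movel([x,y,.1070],.02,stop_force=30)
    s=env.get_state();print(hit,s['tcp_pos'].round(4),s['force'].round(2),s['torque'].round(2),s['opening'].round(4))
    if hit: break
c,p,d=look('wrist');cv2.imwrite('pics/w7.png',p)
c,p,d=look('scene');cv2.imwrite('pics/s7.png',p[160:360,270:530].repeat(2,0).repeat(2,1))
E
```

```text
Traceback (most recent call last):
AttributeError: 'float' object has no attribute 'round'
```

```bash
python3 - <<'E'
from h import *
y=.0859
s=env.get_state();print(s['tcp_pos'].round(4),s['force'].round(2),s['torque'].round(2))
x=.578
for k in range(3):
    x+=.003
    hit=env.movel([x,y,.1070],.02,stop_force=30)
    s=env.get_state();print(hit,s['tcp_pos'].round(4),s['force'].round(2),s['torque'].round(2),s['opening'])
    if hit: break
c,p,d=look('wrist');cv2.imwrite('pics/w7.png',p)
c,p,d=look('scene');cv2.imwrite('pics/s7.png',p[160:360,270:530].repeat(2,0).repeat(2,1))
E
```

```text
[0.5762 0.0859 0.1074] [-4.05 -2.15  9.9 ] [-0.33  1.07 -0.05]
False [0.5788 0.0859 0.1074] [-6.75 -2.1  11.53] [-0.41  1.38 -0.1 ] 0.008059896471853538
False [0.5817 0.086  0.1074] [-7.36 -2.36 11.86] [-0.4   1.49 -0.03] 0.008123688134287241
False [0.5846 0.0859 0.1074] [-7.02 -2.35 12.31] [-0.46  1.49 -0.06] 0.008234173096729011
```

View pics/s7.png

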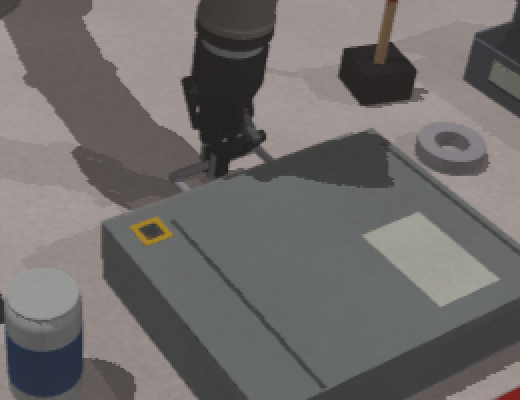

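That stop was only the plunger contact. The drawer moves on at about 7 N.

```bash
python3 - <<'E'
from h import *
y=.0859
x=.5846
while x<.611:
    x+=.003
    hit=env.movel([x,y,.1074],.03,stop_force=30)
    s=env.get_state();print(hit,s['tcp_pos'].round(4),s['force'].round(2))
    if hit or s['force'][0]<-25: break
env.dwell(.3);s=env.get_state();print(s['tcp_pos'].round(4),s['force'].round(2),s['time'])
E
```

```text
False [0.5847 0.0859 0.1074] [-7.77 -1.53  9.6 ]
False [0.5878 0.0859 0.1074] [-6.61 -1.74  9.79]
False [0.5908 0.0859 0.1074] [-7.8  -1.07  9.67]
False [0.5937 0.0859 0.1074] [-8.43 -2.12 10.04]
False [0.5967 0.0859 0.1074] [-8.4  -2.77 10.56]
False [0.5996 0.0859 0.1074] [-7.84 -2.29 10.45]
False [0.6029 0.0859 0.1074] [-6.88 -2.51  9.29]
False [0.6055 0.0859 0.1074] [-8.56 -1.61 11.15]
False [0.6059 0.086  0.1073] [-17.35  -4.68  18.44]
[0.6059 0.086  0.1073] [-18.09  -5.05  17.64] 72.025
```

```bash
python3 - <<'E'
from h import *
y=.0859
env.movel([.6035,y,.1074],.03);env.dwell(.2);s=env.get_state();print(s['tcp_pos'].round(4),s['force'].round(2))
hit=env.movel([.600,y,.1074],.02,stop_force=12);s=env.get_state();print('pull test',hit,s['tcp_pos'].round(4),s['force'].round(2))
if hit or s['force'][0]>5:
    env.movel([.603,y,.1074],.03)
    env.grip(.03);env.dwell(.2);x=env.get_state()['tcp_pos'][0]
    env.movel([x,y,.30],.15)
    env.movel([.56,.10,.36],.25);env.dwell(.3)
    c,p,d=look('wrist');cv2.imwrite('pics/w8.png',p);W=cloud(c,d)
    c,p,d=look('top');cv2.imwrite('pics/t8.png',p)
    for ce,ar,m in blobs(hsvmask(p,'yellow')&(abs(W[...,0]-.67)<.05),30): print(ce,ar)
    print(proj(c,[.671,-.0505,.066]),env.get_state()['time'])
    c,p,d=look('scene');cv2.imwrite('pics/s8.png',p);print(proj(c,[.671,-.0505,.066]))
E
```

```text
[0.6022 0.0858 0.1074] [-5.39 -1.45  8.47]
pull test True [0.6018 0.0857 0.1075] [1.04 0.43 3.73]
[314.3639623  208.30137823] 75.925
[345.5400909  277.89698848]
```

```bash
python3 - <<'E'
import cv2,numpy as np
s=cv2.imread('pics/s8.png');t=cv2.imread('pics/t8.png');w=cv2.imread('pics/w8.png')
a=cv2.resize(s[257:297,315:375],(400,267),interpolation=cv2.INTER_CUBIC)
b=cv2.resize(t[100:330,100:490],(400,236));e=cv2.resize(w,(400,300));f=cv2.resize(s,(400,300))
m=np.zeros((600,800,3),np.uint8);m[:267,:400]=a;m[:236,400:]=b;m[300:,:400]=e;m[300:,400:]=f
cv2.imwrite('pics/m8.png',m)
E
```

```text
(no output)
```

View pics/m8.png

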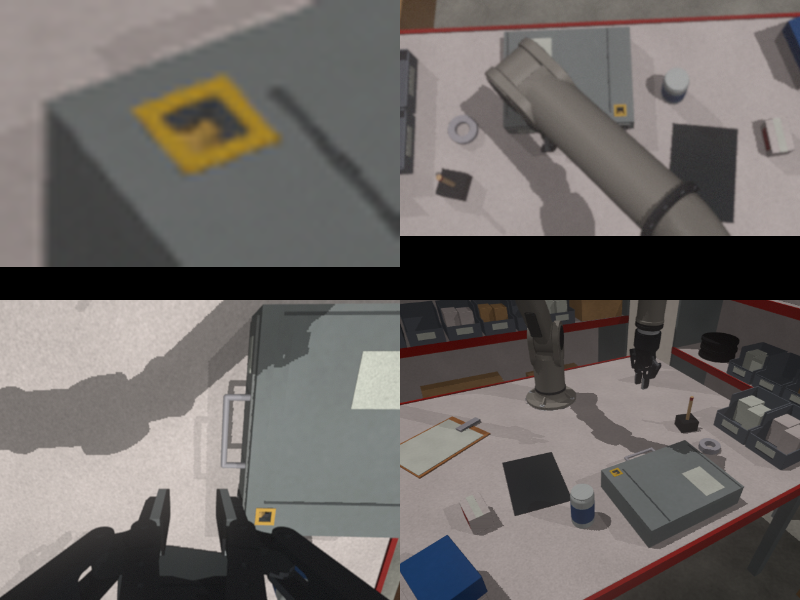

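The drawer is shut, its pull test held, and the brass bolt head is visible in the hole at (210,130) in the enlarged crop. The dowel stands in its stand, the bystanders look unmoved, and the gripper is clear, so I'm handing the job in.

```bash
python3 -c "
from cell import job
print(job.job_done())"
```

```text
the job is handed in; nothing more can be done
None
```

The job is handed in at about 76 s of robot time: the dowel is back in its stand, all five bushes are in boxes of their own colour, the drawer is shut and held when pulled, and the tin, carton and bearing look unmoved in the last images.

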